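# Release a brass blank with the two-button gate

### The arm

A 6-joint arm with a two-finger parallel gripper is mounted at the origin on a cart in front of the work surface, level with it; the furniture and walls round the work are solid. World frame = base frame: x ahead of the robot, y to its left, z up, the work surface at z = 0. Lengths are in m, angles in rad, forces in N, time in s.
With the tool pointing down it reaches from about 0.15 to 0.775 m from the base axis. Payload 6.1 kg.
Tool frame: the origin (TCP) lies at the very end of the fingers, on their centre line; the grasp point (between the pads) lies 19 mm behind it; z points along the fingers, y is the line along which they close (so a half turn about z gives the same grasp; the last joint's range is limited). The gripper opens to 85 mm and grips with 20 to 120 N. Pads are 22 mm wide; open, the fingers measure 114 mm over their backs; the gripper's body (76 mm by 85 mm) begins 54 mm behind the grasp point. The pads swing forward as they close: fully open they stand 13 mm farther back than shut.
Start: joints at [-1.33, 0.126, -0.04, 1.405, 0, 1.571], TCP at [0.125, -0.51, 0.231] pointing down, gripper open.
Joint ranges: [-2.72, 2.72], [-0.95, 1.95], [-1.27, 1.35], [-1.78, 2.02], [-1.46, 1.47], [-3.14, 3.14]. Speed limits (rad/s): [2.39, 2.39, 3.01, 3.14, 3.14, 3.14].

### API

Orientations are given as a unit quaternion [x, y, z, w].
In Python, from rig import robot gives the robot as it stands.
- The arm moves only by the tool creep_tool, called after "Call:" as name(argument=value, ...), one argument or row to a line, values as JSON. Schema: {"type":"object","properties":{"increments":{"type":"array","items":{"type":"array","items":{"type":"array","items":{"type":"number"},"minItems":6,"maxItems":6},"minItems":1,"maxItems":8},"minItems":1,"maxItems":1},"finger_gap":{"type":"number"},"grip_force":{"type":"number"},"only":{"type":"string"},"quiet":{"type":"boolean"},"lines":{"type":"string"}},"required":["increments"],"additionalProperties":false}. increments is a list that holds a single list of rows (three levels of brackets), with 1 to 8 rows, each of 6 numbers: dx, dy, dz in units of 50 mm, then a rotation vector rx, ry, rz in units of 0.2 rad; each row is the pose to reach, as a shift and turn from the pose commanded when the call began, along the tool's axes at that moment; what a row does not reach only later rows make up. A row lasts 1/8 s, in which the tool goes at most 0.0625 m and 0.188 rad, less where a joint would pass 70% of its speed; a pose out of reach is approached as far as the arm can. finger_gap is the opening from 0.0 (shut) to 1.0 (fully open), set as the call begins (left out keeps the last). The fingers move at their own pace and stop on an object; grip_force is the grip in N (left out, the last holds). Time passes only in rows, so rows that do not move let the fingers close. The tool returns the time, the measured TCP pose, the force, the opening and the grip force at its end. only (a regular expression) keeps the lines of the reply that match it, lines (a string "A,B") keeps lines A to B, and quiet returns only ok. Input that does not fit is refused with a message, and nothing moves.
- robot.sense(): the state, without advancing time (a new reading comes with each control period).
- robot.get_image(name): name is "scene" or "top" or "wrist"; returns (picture, depth): 384x512x3 uint8, red, green, blue; 384x512 float32, m along the optical axis (not along the pixel's ray), 0 where there is no reading.
- robot.camera_model(name): a dict with "intrinsics" (3x3 intrinsics, pixels), "dist" ([k1, k2, p1, p2, k3] as OpenCV has them; the pictures are not rectified), "eye" and "orientation" of the camera in the world. Camera axes: x right, y down, z forward; pixel columns grow to the right and rows downward; lengths in m; the calibration is good to about 2 mm. A picture is of the moment at which its call begins: read the wrist's pose just before it. camera_model takes no time and is no camera call; for the wrist camera it gives the pose at the moment of the call.
- robot.finish_job(): hands the job in; it is judged then, once.
The state is a dict: "time": time; "q": joint angles; "qvel": joint speeds; "joint_torque": joint torques, N m; "tool_pos": TCP position; "tool_rot": TCP orientation; "force": force on the tool from outside, world axes, zero at the start; "torque": the same for the moment, N m; "gripper_width": opening from 0.0 (shut) to 1.0 (fully open); "grip_force": force on a finger pad.
Only numpy, scipy, OpenCV 4.12 (cv2) and the standard library are available. Lean on these libraries where they do the work, as an engineer would, in place of code of your own. Each camera call takes 0.05 s, during which the arm holds its last target. There are 200 camera calls.

### The job

A brass blank waits behind the gate of the small feed chute. With one fingertip on each, press the chute's two round black buttons all the way down at the same time, keep both down until the blank has rolled to the low end and come to rest there, then let both buttons spring back up. Do it all with the fingertips: do not touch or pick up the blank, do not press one button alone, and leave the things lying around the chute where they are.

Things in the scene. Friction and masses are not known exactly. Their poses are not given: they have to be found in the camera images.
- feeder: Grey feed chute on a dark base plate (x -143 to +72 mm, 116 mm wide), fixed to the worktop. Origin: on the worktop, below the midpoint between the two buttons; z up, +x up the chute, +y to button_left. The open chute runs along x between the buttons (outer width 39 mm); its floor slopes 14 degrees down to -x. Its rims stand 14 mm above its floor, at most 80 mm above the worktop.
- gate (a point): Middle of the gate, on the chute floor, 50 mm above the worktop (feeder x = 0). Four steel prongs stand 7 mm out of the floor here; each button lowers two of them, so the blank is let go only while both buttons are down by more than 7 mm.
- low_end (a point): Middle of the chute floor at its low end, at the foot of the end stop (feeder x = -125 mm, 19 mm above the worktop).
- button_left (a joint): Travel of the button on the feeder's +y side: 0 up, 0.010 m fully down (hard stop). Moves straight down, springs back by itself; about 1 N to start it, 2.9 N at the bottom (each button).
- button_right (a joint): The same for the button on the feeder's -y side.
- cap_left (a point): Centre of the flat top of the left button: a round black cap 24 mm across and 10 mm high, at feeder x = 0, y = +33 mm, 88 mm above the worktop when up, 78 mm when fully down (the point moves with it). The two cap centres are 66 mm apart, with a free gap of 42 mm between the caps; nothing stands above them.
- cap_right (a point): The same for the right button, at feeder x = 0, y = -33 mm.
- bar: The blank: a loose plain brass bar, 18 mm diameter, 30 mm long, lying across the chute (along the feeder's y). Origin at its centre: about 10 mm up the chute from the gate and 62 mm above the worktop at the start (top at 71 mm), and at about feeder x = -119 mm, 30 mm above the worktop when it rests at the low end. Rolls there within about a second once let go.
- tape_roll: Roll of brown tape, 58 mm across, 20 mm high, lying loose beside the chute; origin under its centre. To be left alone.
- padlock: Black padlock 74 x 50 x 18 mm lying loose beside the chute; origin under its centre. To be left alone.
- key: Key with a black head, 78 x 31 x 10 mm, lying loose on the worktop; origin under its centre. To be left alone.

How it is judged:
On the way:
1. The blank lies at rest at the low end of the chute while the fingers still hold both buttons down (more than 7 mm) (x of bar in the frame of feeder below -0.105 m and y of bar in the frame of feeder between -0.01 and 0.01 m and z of bar in the frame of feeder below 0.04 m and linear speed of bar below 0.03 m/s and value of joint each of button_left, button_right above 0.007 m and contact force between the fingers and feeder above 1 N), for 0.1 s.
At the end, for the whole second after the job is handed in: The blank rests at the low end of the chute (its centre beyond 105 mm down from the gate, within 10 mm of the chute's middle line, lower than 40 mm, speed under 20 mm/s) and both buttons are up again (within 1.5 mm) (x of bar in the frame of feeder below -0.105 m and y of bar in the frame of feeder between -0.01 and 0.01 m and z of bar in the frame of feeder below 0.04 m and linear speed of bar below 0.02 m/s and value of joint each of button_left, button_right below 0.0015 m); the robot touches nothing.
It fails at once if One button is pressed alone (over 7 mm down while the other is less than 1 mm down) ((value of joint button_left above 0.007 m and value of joint button_right below 0.001 m) or (value of joint button_right above 0.007 m and value of joint button_left below 0.001 m)).
It fails at once if The robot touches the blank (contact force between any of the fingers, the arm and bar above 0.3 N).
It fails at once if The blank is lifted (centre over 85 mm high) (height (world z) of bar above 0.085 m).
It fails at once if The tape roll, padlock or key is moved by more than 15 mm or lifted (distance of any of tape_roll, padlock, key from where it was at the start of the episode above 0.015 m).
It also fails if it takes over 29 s, if anything falls off the work surface, if the arm or the gripper's body presses on something with over 40 N, if the wrist force passes 120 N, or if a joint passes its speed limit or range.

## Working session

There is one attempt and no reset: what is moved stays moved. The work goes in short steps, Python scripts to look and compute and a tool call to move; the robot and the scene stay as the last step left them, time stands still between calls to the robot, and variables do not carry over. Pictures are saved under pics/ and viewed, at most 10 in all, crops included, and the job is handed in when it is done.

```bash
mkdir -p pics; ls; python3 - <<'E'
from rig import robot
import cv2,numpy as np
s=robot.sense();print(s['time'],s['tool_pos'],s['tool_rot'],s['gripper_width'])
for n in("top","scene"):
    m=robot.camera_model(n);print(n,m)
    p,d=robot.get_image(n);cv2.imwrite(f'pics/{n}1.png',p[:,:,::-1]);np.savez(f'pics/{n}1.npz',p=p,d=d)
E
```

```text
pics
rig.py
0.0 [ 0.12508805 -0.50944263  0.2304918 ] [ 9.92760577e-01  1.20107174e-01 -1.07337237e-04 -8.31841489e-04] 1.0007463018585079
top {'intrinsics': array([[425.02741908,   0.        , 253.16288542],
       [  0.        , 425.02741908, 189.48658765],
       [  0.        ,   0.        ,   1.        ]]), 'dist': array([-0.04045452,  0.        ,  0.        ,  0.        ,  0.        ]), 'eye': array([0.49045137, 0.03779798, 0.97919522]), 'orientation': array([ 0.71672321, -0.69603168,  0.02558663, -0.03454075])}
scene {'intrinsics': array([[358.29188026,   0.        , 250.47297008],
       [  0.        , 358.29188026, 184.7045609 ],
       [  0.        ,   0.        ,   1.        ]]), 'dist': array([-0.09531499,  0.        ,  0.        ,  0.        ,  0.        ]), 'eye': array([0.16136299, 0.43359925, 0.70237428]), 'orientation': array([-0.36886037,  0.85648717, -0.33377606,  0.13771456])}
```

View pics/top1.png

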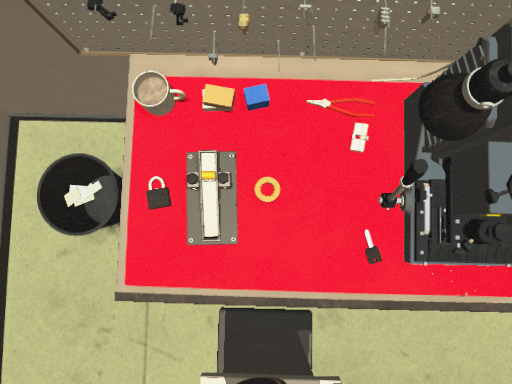

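View pics/scene1.png

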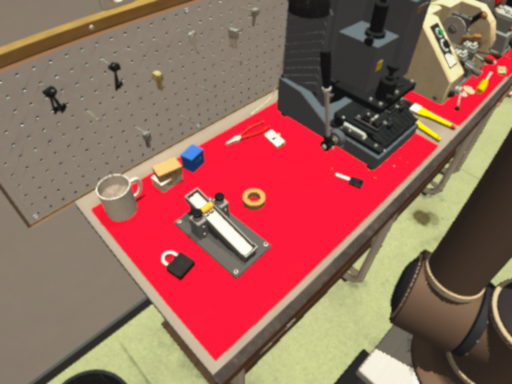

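The top view shows the chute at columns 187–238, rows 151–244. The caps are near (193,180) and (224,180), with the blank at (208,175) just uphill, which is up in the image. Next I measure the caps and the yaw.

```bash
cat > h.py <<'E'
import numpy as np,cv2
from scipy.spatial.transform import Rotation as R
def rays(m,px):
    u=cv2.undistortPoints(np.float64(px).reshape(-1,1,2),m['intrinsics'],m['dist'])[:,0]
    return np.c_[u,np.ones(len(u))]@R.from_quat(m['orientation']).as_matrix().T
def onplane(m,px,z):
    r=rays(m,px);return m['eye']+r*((z-m['eye'][2])/r[:,2])[:,None]
def cloud(m,d):
    v,u=np.mgrid[:d.shape[0],:d.shape[1]]
    r=rays(m,np.c_[u.ravel(),v.ravel()])
    return (m['eye']+r*d.reshape(-1,1)).reshape(*d.shape,3)
E
python3 - <<'E'
from rig import robot
from h import *
for n,roi in(("top",(145,182,250,244)),("scene",(170,175,275,275))):
    m=robot.camera_model(n);f=np.load(f'pics/{n}1.npz');p,d=f['p'],f['d'];P=cloud(m,d)
    r0,c0,r1,c1=roi;M=np.zeros(d.shape,bool)
    if n=="top":M[r0:r1,c0:c1]=1
    else:M[175:275,170:275]=1
    hsv=cv2.cvtColor(p,cv2.COLOR_RGB2HSV);z=P[...,2]
    k=M&(hsv[...,2]<70)&(z>.075)&(z<.105)
    N,L,S,C=cv2.connectedComponentsWithStats(k.astype(np.uint8))
    for i in range(1,N):
        if S[i,4]>20:
            q=P[L==i];print(n,'dark',S[i],C[i].round(1),'ray@88',onplane(m,C[i],.088)[0].round(4),'cloud',q.mean(0).round(4),np.median(q[:,2]).round(4))
    k=M&(hsv[...,0]>10)&(hsv[...,0]<35)&(hsv[...,1]>120)&(hsv[...,2]>90)
    N,L,S,C=cv2.connectedComponentsWithStats(k.astype(np.uint8))
    for i in range(1,N):
        if S[i,4]>20:print(n,'yel',S[i],onplane(m,C[i],.069)[0].round(4),np.median(P[L==i][:,2]).round(4))
    # base plate outline: everything not red
    red=((hsv[...,0]<8)|(hsv[...,0]>172))&(hsv[...,1]>150)
    k=M&~red
    if n=="top":
        c=max(cv2.findContours(k.astype(np.uint8),0,1)[0],key=cv2.contourArea)
        b=cv2.boxPoints(cv2.minAreaRect(c));w=onplane(m,b,.008);print(w.round(4),w.mean(0))
    big=cv2.resize(p[r0-5:r1+5,c0-5:c1+5],None,fx=4,fy=4,interpolation=cv2.INTER_CUBIC) if n=="top" else cv2.resize(p[170:280,165:280],None,fx=5,fy=5,interpolation=cv2.INTER_CUBIC)
    cv2.imwrite(f'pics/{n}c.png',big[:,:,::-1])
a=cv2.imread('pics/topc.png');b=cv2.imread('pics/scenec.png');h=max(a.shape[0],b.shape[0]);o=np.zeros((h,a.shape[1]+b.shape[1],3),np.uint8);o[:a.shape[0],:a.shape[1]]=a;o[:b.shape[0],a.shape[1]:]=b
s=min(1,800/o.shape[1],600/h);cv2.imwrite('pics/both.png',cv2.resize(o,None,fx=s,fy=s));print(o.shape,s)
E
```

```text
top yel [201 171  15   8 116] [0.5974 0.1495 0.069 ] 0.0684
[[0.6601 0.2101 0.008 ]
 [0.6646 0.0936 0.008 ]
 [0.4483 0.0838 0.008 ]
 [0.4434 0.1981 0.008 ]] [0.55407927 0.1463865  0.008     ]
scene dark [216 194   7   7  46] [218.9 197.1] ray@88 [0.5833 0.1206 0.088 ] cloud [0.5843 0.1198 0.0865] 0.087
scene dark [192 209  10   9  71] [196.3 213.1] ray@88 [0.5821 0.1858 0.088 ] cloud [0.583  0.1852 0.0866] 0.087
scene yel [170 175  10   8  32] [0.721 0.15  0.069] 0.0242
scene yel [243 189  22  20 318] [0.5389 0.055  0.069 ] 0.0178
scene yel [200 202  14  12  89] [0.592  0.1509 0.069 ] 0.0684
(550, 863, 3) 0.9269988412514485
```

View pics/both.png

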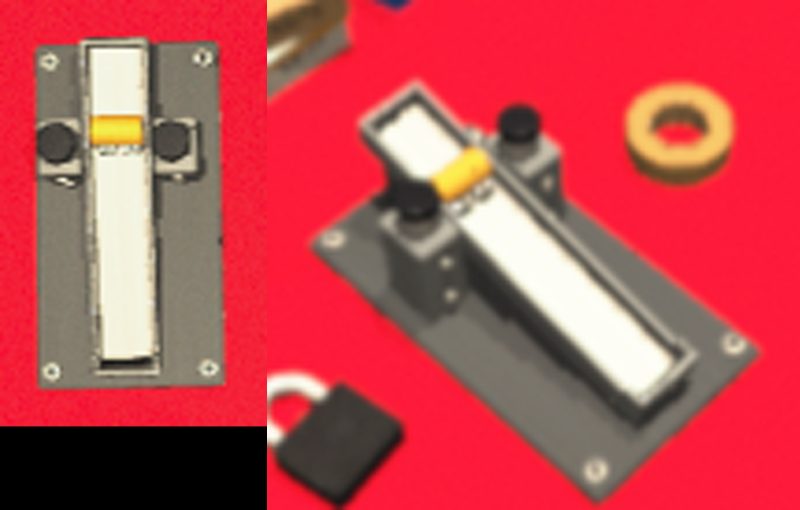

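```bash
python3 - <<'E'
from rig import robot
from h import *
m=robot.camera_model("top");f=np.load('pics/top1.npz');p,d=f['p'],f['d'];P=cloud(m,d)
g=p.max(2)
for c0 in(184,215):
    s=g[168:192,c0:c0+20];
    k=np.zeros(d.shape,np.uint8);k[168:192,c0:c0+20]=(s<60)
    N,L,S,C=cv2.connectedComponentsWithStats(k);i=1+S[1:,4].argmax()
    e=cv2.minEnclosingCircle(np.argwhere(L==i)[:,::-1].astype(np.float32))
    print(S[i],C[i],e,onplane(m,[C[i],e[0]],.086).round(4),np.median(P[L==i],0).round(4))
T=np.array(robot.sense()['tool_pos']);Rt=R.from_quat(robot.sense()['tool_rot']).as_matrix();print(Rt.round(3))
for w in([.2,-.3,.25],[.33,0,.25],[.585,.151,.2]):print((Rt.T@(np.array(w)-T)).round(3))
E
```

```text
[190 179   7   5   9] [193.55555556 181.88888889] ((193.0, 181.0), 3.6056511402130127) [[0.5789 0.1769 0.086 ]
 [0.5808 0.1782 0.086 ]] [0.5768 0.174  0.086 ]
[223 179   5   5   7] [225.         181.28571429] ((225.0, 181.0), 2.8285269737243652) [[0.5821 0.1103 0.086 ]
 [0.5827 0.1103 0.086 ]] [0.5805 0.11   0.0864]
[[ 0.971  0.238 -0.   ]
 [ 0.238 -0.971  0.001]
 [-0.    -0.001 -1.   ]]
[ 0.123 -0.186 -0.019]
[ 0.32  -0.446 -0.019]
[ 0.604 -0.532  0.031]
```
Threshold in top poor. I'll use crop estimates (192.4,178.3),(223.7,177.8). Later refine via wrist. Move now. Path waypoints in tool frame. Rows 8 per call.
Row max 0.0625 (0.06 to be safe). Also rotation rz +0.19 total at .188/row.
First call: to (0.123,-0.186,-0.019): distance .224 → 4 rows; then to (0.32,-0.446): .326 → 6 rows. 

The manual's scale: shifts go in units of 50 mm and turns go in units of 0.2 rad. Converting my numbers, -0.186 m is -3.72, 0.123 m is 2.46, 0.19 rad is 0.95.

Call:
creep_tool(
  increments=[
    [[0.6, -0.92, -0.1, 0, 0, 0], [1.24, -1.86, -0.2, 0, 0, 0], [1.84, -2.8, -0.3, 0, 0, 0.25], [2.46, -3.72, -0.4, 0, 0, 0.5], [3.12, -4.6, -0.4, 0, 0, 0.75], [3.78, -5.46, -0.4, 0, 0, 0.95], [4.44, -6.32, -0.4, 0, 0, 0.95], [5.1, -7.2, -0.4, 0, 0, 0.95]],
  ],
  finger_gap=0.61,
)

```text
time: 1.1
tool_pos: [0.2871, -0.0978, 0.2512]
tool_rot: [1.0, 0.025, 0.0, 0.0]
force: [1.2, -0.4, -0.1]
gripper_width: 0.607
grip_force: 0.0
```

```bash
python3 - <<'E'
from rig import robot
from h import *
m=robot.camera_model("top");print(onplane(m,[[192.4,178.3],[223.7,177.8]],.088).round(4))
s=robot.sense();T=np.array(s['tool_pos']);Rt=R.from_quat(s['tool_rot']).as_matrix();print(T,s['gripper_width'],np.degrees(np.arctan2(Rt[1,0],Rt[0,0])))
for w in([.35,0.0,.23],[.585,.151,.2]):print((Rt.T@(np.array(w)-T)).round(3))
E
```

```text
[[0.5863 0.1794 0.088 ]
 [0.5892 0.1132 0.088 ]]
[ 0.28713132 -0.09779831  0.2512412 ] 0.6068071063202426 2.871947781695216
[ 0.068 -0.095  0.021]
[ 0.31  -0.234  0.051]
```

Converted, 0.298 m is 5.96, 0.265 m is 5.3.

Call:
creep_tool(
  increments=[
    [[0.9, -0.7, 0, 0, 0, 0], [1.8, -1.4, 0, 0, 0, 0], [2.7, -2.1, 0.2, 0, 0, 0], [3.6, -2.8, 0.4, 0, 0, 0], [4.5, -3.4, 0.6, 0, 0, 0], [5.3, -4, 0.8, 0, 0, 0], [5.96, -4.64, 0.9, 0, 0, 0], [5.96, -4.64, 0.9, 0, 0, 0]],
  ],
)

```text
time: 2.1
tool_pos: [0.5804, 0.092, 0.2049]
tool_rot: [0.997, 0.069, -0.003, -0.02]
force: [0.4, -0.0, 0.7]
gripper_width: 0.611
grip_force: 0.0
```

```bash
python3 - <<'E'
from rig import robot
from h import *
m=robot.camera_model("wrist");print(m)
p,d=robot.get_image("wrist");cv2.imwrite('pics/w1.png',p[:,:,::-1]);np.savez('pics/w1.npz',p=p,d=d,eye=m['eye'],o=m['orientation'])
s=robot.sense();print(s['tool_pos'],s['tool_rot'],s['time'])
E
```

```text
{'intrinsics': array([[311.00065203,   0.        , 261.36714008],
       [  0.        , 311.00065203, 193.17794188],
       [  0.        ,   0.        ,   1.        ]]), 'dist': array([-0.04432913,  0.        ,  0.        ,  0.        ,  0.        ]), 'eye': array([0.66228258, 0.09802658, 0.3466998 ]), 'orientation': array([ 0.74582405, -0.64538202, -0.12325256,  0.10971482])}
[0.5806916  0.09293422 0.20486955] [ 0.99737912  0.06924985 -0.00319121 -0.02071611] 2.15
```

View pics/w1.png

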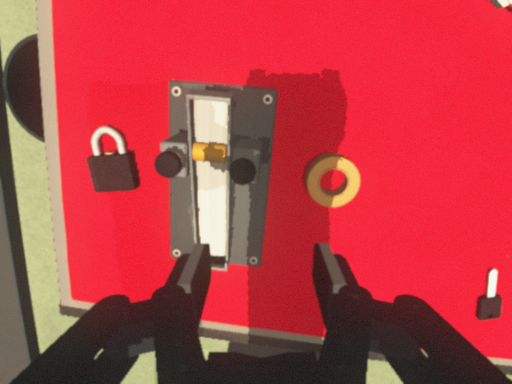

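The wrist view shows the caps at about (168,163) and (243,171), the blank at (209,152), and the fingers in the lower half. The arm is still lagging behind its target.

```bash
cat > caps.py <<'E'
from rig import robot
from h import *
import sys
def caps(m,p,d,lo=.081):
    P=cloud(m,d);z=P[...,2]
    k=((d>0)&(z>lo)&(z<.096)&(p.max(2)<90)&(abs(P[...,0]-.586)<.04)&(abs(P[...,1]-.15)<.06)).astype(np.uint8)
    N,L,S,C=cv2.connectedComponentsWithStats(k)
    out=[]
    for i in range(1,N):
        if S[i,4]>60:
            c=cv2.findContours((L==i).astype(np.uint8),0,1)[0][0];w=onplane(m,c.reshape(-1,2),.088)
            (a,b),r=cv2.minEnclosingCircle(w[:,:2].astype(np.float32))
            out.append((S[i,4],C[i].round(1),onplane(m,C[i],.088)[0].round(4),(round(a,4),round(b,4),round(r,4)),np.median(z[L==i]).round(4)))
    return out
E
python3 - <<'E'
from caps import *
f=np.load('pics/w1.npz');m=robot.camera_model("wrist");m['eye']=f['eye'];m['orientation']=f['o']
for o in caps(m,f['p'],f['d']):print(*o)
s=robot.sense();T=np.array(s['tool_pos']);Rt=R.from_quat(s['tool_rot']).as_matrix();print(s['q'],s['qvel'].round(3) if hasattr(s['qvel'],'round') else s['qvel'],T,Rt.round(3))
E
```

```text
502 [168.4 163.7] [0.5878 0.1802 0.088 ] (0.5875, 0.1802, 0.0116) 0.0877
566 [242.1 171.1] [0.5906 0.1159 0.088 ] (0.5902, 0.1156, 0.0124) 0.0876
[0.13770847 0.24976202 0.05293332 1.37750619 0.04177449 3.14058606] [-0.012 -0.044 -0.043  0.011 -0.015 -0.001] [0.5806916  0.09293422 0.20486955] [[ 0.99   0.138 -0.009]
 [ 0.138 -0.99   0.041]
 [-0.003 -0.042 -0.999]]
```

Joint 6 is at its limit, so I take the half-turn grasp instead and rotate by about -π.

Converted, -1.44 rad is -7.2.

Call:
creep_tool(
  increments=[
    [[0, 0, 0, 0, 0, -0.9], [0, 0, 0, 0, 0, -1.8], [0, 0, 0, 0, 0, -2.7], [0, 0, 0, 0, 0, -3.6], [0, 0, 0, 0, 0, -4.5], [0, 0, 0, 0, 0, -5.4], [0, 0, 0, 0, 0, -6.3], [0, 0, 0, 0, 0, -7.2]],
  ],
)

```text
time: 3.15
tool_pos: [0.5786, 0.0912, 0.2071]
tool_rot: [0.703, 0.711, 0.012, -0.017]
force: [0.5, 0.1, 0.2]
gripper_width: 0.606
grip_force: 0.0
```

Call:
creep_tool(
  increments=[
    [[0, 0, 0, 0, 0, -0.9], [0, 0, 0, 0, 0, -1.8], [0, 0, 0, 0, 0, -2.7], [0, 0, 0, 0, 0, -3.6], [0, 0, 0, 0, 0, -4.5], [0, 0, 0, 0, 0, -5.4], [0, 0, 0, 0, 0, -6.3], [0, 0, 0, 0, 0, -7.2]],
  ],
)

```text
time: 4.15
tool_pos: [0.5786, 0.0912, 0.2071]
tool_rot: [0.059, 0.998, 0.02, -0.005]
force: [0.5, -0.5, -1.2]
gripper_width: 0.611
grip_force: 0.0
```

```bash
cat > go.py <<'E'
from h import *
from rig import robot
import sys
x,y,z,yaw=map(float,sys.argv[1:5])
s=robot.sense();T=np.array(s['tool_pos']);A=R.from_quat(s['tool_rot'])
G=R.from_euler('z',yaw,degrees=True)*R.from_quat([1,0,0,0])
print(T,s['q'],'shift',A.inv().apply(np.array([x,y,z])-T).round(4),'rot',(A.inv()*G).as_rotvec().round(4))
E
python3 go.py .589 .1475 .16 182.5
```

```text
[0.57862724 0.09115229 0.20710254] [0.13576627 0.24351318 0.0498251  1.3786682  0.04060864 0.25468144] shift [-0.0042  0.0553  0.0492] rot [ 0.0398 -0.0086 -0.1626]
```

Converted, 0.055 m is 1.1, 0.049 m is 0.98, -0.163 rad is -0.815.

Call:
creep_tool(
  increments=[
    [[-0.02, 0.36, 0.24, 0.065, -0.015, -0.25], [-0.04, 0.74, 0.48, 0.135, -0.03, -0.55], [-0.08, 1.1, 0.72, 0.2, -0.045, -0.815], [-0.08, 1.1, 0.98, 0.2, -0.045, -0.815], [-0.08, 1.1, 0.98, 0.2, -0.045, -0.815]],
  ],
)

```text
time: 4.78
tool_pos: [0.5891, 0.1476, 0.1579]
tool_rot: [-0.019, 1.0, -0.001, -0.001]
force: [0.0, 0.0, 0.5]
gripper_width: 0.613
grip_force: 0.0
```

```bash
python3 go.py .589 .1475 .105 182.5
python3 - <<'E'
from caps import *
m=robot.camera_model("wrist");p,d=robot.get_image("wrist");cv2.imwrite('pics/w2.png',p[:,:,::-1])
for o in caps(m,p,d):print(*o)
m=robot.camera_model("scene");p,d=robot.get_image("scene");cv2.imwrite('pics/s2.png',cv2.resize(p[100:280,130:310],None,fx=3,fy=3)[:,:,::-1])
E
```

```text
[0.58910363 0.14756193 0.15792707] [ 2.45632407e-01  2.92315824e-01  6.61374495e-03  1.28797951e+00
 -4.04532202e-04  2.07320590e-01] shift [-0.     -0.      0.0529] rot [-0.001  -0.0027 -0.0053]
769 [306.8 203.8] [0.5843 0.1811 0.088 ] (0.5847, 0.181, 0.0126) 0.0876
776 [219.1 205. ] [0.5877 0.1173 0.088 ] (0.5879, 0.1169, 0.0126) 0.0875
```

View pics/w2.png

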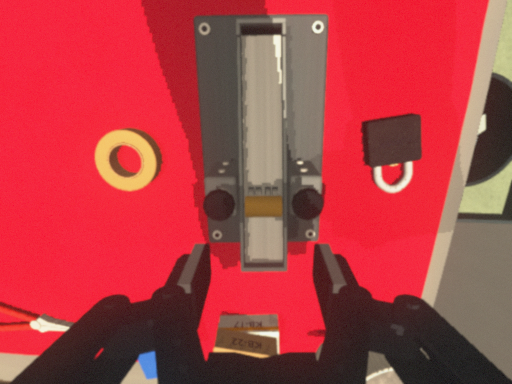

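The wrist view now shows the caps at (219,205) and (307,204), the blank at (263,207), and the fingertips at about (203,247) and (321,247). I measure the tip spacing from depth.

```bash
python3 - <<'E'
from caps import *
s=robot.sense();m=robot.camera_model("wrist");p,d=robot.get_image("wrist");P=cloud(m,d)
Q=R.from_quat(s['tool_rot']).inv().apply((P-s['tool_pos']).reshape(-1,3)).reshape(P.shape)
print('eye tool',R.from_quat(s['tool_rot']).inv().apply(m['eye']-s['tool_pos']).round(4))
k=(d>0)&(P[...,2]>.13)&(P[...,2]<.25)
for sg in(-1,1):
    q=Q[k&(Q[...,1]*sg>0)]; tip=q[q[:,2]>q[:,2].max()-.012]
    print(sg,len(q),'zmax',q[:,2].max().round(4),'tip y',np.percentile(tip[:,1],[2,25,50,75,98]).round(4),'x',np.percentile(tip[:,0],[2,50,98]).round(4))
E
python3 go.py .5877 .1485 .105 182.8
```

```text
eye tool [ 0.0828  0.0005 -0.1423]
-1 15643 zmax -0.0026 tip y [-0.038  -0.0302 -0.0257 -0.0254 -0.0253] x [-0.0086  0.0079  0.0122]
1 15732 zmax -0.0033 tip y [0.0266 0.0268 0.027  0.0314 0.0388] x [-0.0087  0.0078  0.0122]
[0.59017563 0.14705147 0.15993749] [ 2.44335718e-01  2.90954103e-01  9.21187380e-03  1.28875535e+00
 -2.93329675e-04  2.06902006e-01] shift [0.0024 0.0016 0.0549] rot [-0.0002  0.0004 -0.0114]
```

View pics/s2.png

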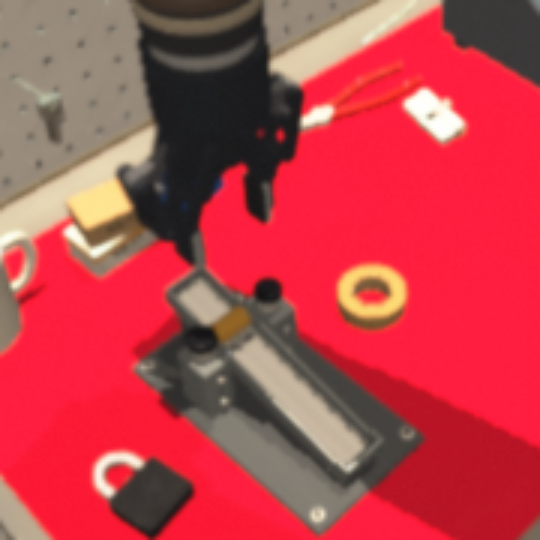

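Tip centres sit at about ±32 mm, which matches the caps. The scene view shows the gripper above the chute and everything around it undisturbed. I descend.

Call:
creep_tool(
  increments=[
    [[0.01, 0.01, 0.24, 0, 0, -0.03], [0.02, 0.02, 0.5, 0, 0, -0.03], [0.02, 0.02, 0.76, 0, 0, -0.03], [0.02, 0.02, 1, 0, 0, -0.03], [0.02, 0.02, 1.1, 0, 0, -0.03], [0.02, 0.02, 1.1, 0, 0, -0.03]],
  ],
)

```text
time: 5.68
tool_pos: [0.5888, 0.1484, 0.1041]
tool_rot: [-0.022, 1.0, -0.0, -0.0]
force: [-0.6, 0.2, 0.9]
gripper_width: 0.613
grip_force: 0.0
```

```bash
python3 go.py .5877 .1485 .09 182.8
python3 - <<'E'
from caps import *
m=robot.camera_model("wrist");p,d=robot.get_image("wrist");cv2.imwrite('pics/w3.png',p[:,:,::-1])
for o in caps(m,p,d):print(*o)
E
```

```text
[0.58884684 0.14840034 0.1040984 ] [ 2.46949927e-01  3.07603587e-01 -9.19549378e-02  1.17205835e+00
 -1.48659791e-04  2.02546473e-01] shift [0.0011 0.0002 0.0141] rot [-0.0003 -0.0008 -0.0045]
1009 [206.9 234.5] [0.5852 0.1181 0.088 ] (0.5868, 0.1181, 0.0124) 0.0874
1029 [317.2 233.9] [0.5821 0.1802 0.088 ] (0.584, 0.1808, 0.0125) 0.0875
```

View pics/w3.png

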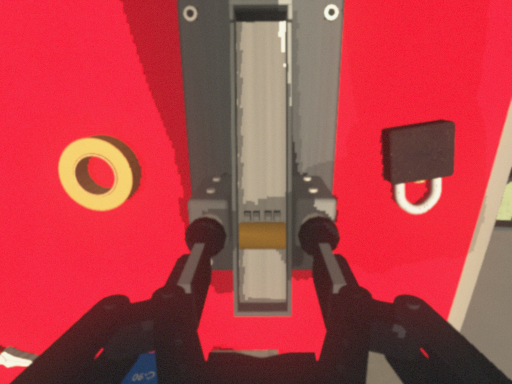

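The wrist view shows both tips directly over the caps at (207,234) and (317,234), clear of the blank. I press in small steps.

Call:
creep_tool(
  increments=[
    [[0.04, 0.01, 0.12, 0, 0, 0], [0.04, 0.01, 0.24, 0, 0, 0], [0.04, 0.01, 0.32, 0, 0, 0], [0.04, 0.01, 0.38, 0, 0, 0], [0.04, 0.01, 0.42, 0, 0, 0], [0.04, 0.01, 0.42, 0, 0, 0]],
  ],
)

```text
time: 6.48
tool_pos: [0.587, 0.1488, 0.0836]
tool_rot: [-0.022, 1.0, -0.0, -0.0]
force: [-1.7, -0.2, 2.0]
gripper_width: 0.61
grip_force: 0.7
```

Call:
creep_tool(
  increments=[
    [[0, 0, 0.03, 0, 0, 0], [0, 0, 0.06, 0, 0, 0], [0, 0, 0.09, 0, 0, 0], [0, 0, 0.12, 0, 0, 0], [0, 0, 0.12, 0, 0, 0]],
  ],
)

```text
time: 7.1
tool_pos: [0.5871, 0.1489, 0.0776]
tool_rot: [-0.022, 1.0, -0.0, 0.0]
force: [-1.6, -0.2, 4.1]
gripper_width: 0.608
grip_force: 1.9
```

Converted, 0.003 m is 0.06, 0.002 m is 0.04.

Call:
creep_tool(
  increments=[
    [[0, 0, 0.02, 0, 0, 0], [0, 0, 0.04, 0, 0, 0], [0, 0, 0.06, 0, 0, 0], [0, 0, 0.06, 0, 0, 0]],
  ],
)

```text
time: 7.6
tool_pos: [0.5871, 0.1488, 0.0747]
tool_rot: [-0.022, 1.0, -0.0, 0.0]
force: [-1.4, -0.8, 4.5]
gripper_width: 0.613
grip_force: 2.5
```

Call:
creep_tool(
  increments=[
    [[0, 0, 0.02, 0, 0, 0], [0, 0, 0.04, 0, 0, 0], [0, 0, 0.06, 0, 0, 0], [0, 0, 0.06, 0, 0, 0]],
  ],
)

```text
time: 8.1
tool_pos: [0.5873, 0.1489, 0.0744]
tool_rot: [-0.022, 1.0, 0.0, 0.001]
force: [-8.1, -2.4, 20.3]
gripper_width: 0.604
grip_force: 10.4
```

```bash
python3 - <<'E'
from caps import *
p,d=robot.get_image("wrist");q,_=robot.get_image("scene");c=cv2.resize(q[165:265,165:275],(422,384),interpolation=cv2.INTER_CUBIC)
cv2.imwrite('pics/w4.png',np.hstack([p[:,80:450],c])[:,:,::-1]);print(robot.sense()['force'])
E
```

```text
[-7.03308846 -2.09638329 21.74495491]
```

View pics/w4.png

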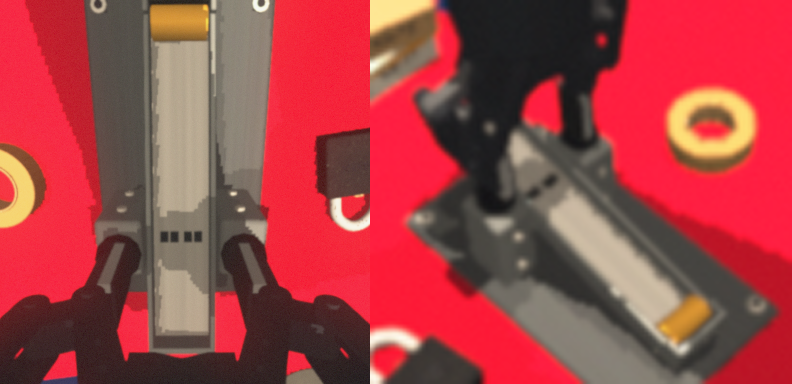

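Both buttons are at their stop. The blank is at the low end, at (180,22) in the wrist part and (685,318) in the scene part. I hold to be sure it is at rest, then lift straight up.

Call:
creep_tool(
  increments=[
    [[0, 0, 0, 0, 0, 0], [0, 0, 0, 0, 0, 0], [0, 0, 0, 0, 0, 0], [0, 0, 0, 0, 0, 0], [0, 0, 0, 0, 0, 0], [0, 0, 0, 0, 0, 0], [0, 0, 0, 0, 0, 0], [0, 0, 0, 0, 0, 0]],
  ],
)

```text
time: 9.2
tool_pos: [0.5872, 0.1489, 0.0744]
tool_rot: [-0.022, 1.0, 0.0, 0.001]
force: [-7.7, -2.2, 20.3]
gripper_width: 0.612
grip_force: 10.3
```

Call:
creep_tool(
  increments=[
    [[0, 0, -0.1, 0, 0, 0], [0, 0, -0.2, 0, 0, 0], [0, 0, -0.3, 0, 0, 0], [0, 0, -0.4, 0, 0, 0], [0, 0, -0.7, 0, 0, 0], [0, 0, -1.1, 0, 0, 0], [0, 0, -1.6, 0, 0, 0], [0, 0, -1.6, 0, 0, 0]],
  ],
)

```text
time: 10.2
tool_pos: [0.5885, 0.1492, 0.1543]
tool_rot: [-0.022, 1.0, 0.0, 0.002]
force: [-0.2, -0.2, -1.2]
gripper_width: 0.613
grip_force: 0.0
```

Call:
creep_tool(
  increments=[
    [[0, 0, 0, 0, 0, 0], [0, 0, 0, 0, 0, 0], [0, 0, 0, 0, 0, 0], [0, 0, 0, 0, 0, 0]],
  ],
)

```text
time: 10.7
tool_pos: [0.5869, 0.1488, 0.1511]
tool_rot: [-0.022, 1.0, -0.0, -0.0]
force: [-0.1, -0.3, -0.3]
gripper_width: 0.609
grip_force: 0.0
```

```bash
python3 - <<'E'
from caps import *
m=robot.camera_model("wrist");p,d=robot.get_image("wrist");P=cloud(m,d)
for o in caps(m,p,d,.07):print(*o)
h=cv2.cvtColor(p,cv2.COLOR_RGB2HSV);k=(h[...,0]>10)&(h[...,0]<35)&(h[...,1]>120)&(abs(P[...,1]-.145)<.02)&(P[...,0]<.6)&(P[...,0]>.4)&(P[...,2]<.1)
print(k.sum(),np.median(P[k],0).round(4))
cv2.imwrite('pics/w5.png',p[:,:,::-1])
E
```

```text
825 [216.1 210.5] [0.5874 0.1173 0.088 ] (0.5879, 0.1175, 0.0127) 0.0874
814 [306.  209.8] [0.5841 0.1811 0.088 ] (0.5845, 0.1812, 0.0126) 0.0876
1033 [0.4704 0.1433 0.0369]
```

View pics/w5.png

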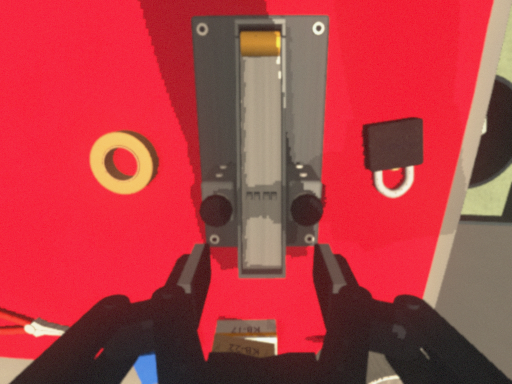

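The blank rests at the low end at (260,43). Both caps are up, measured at 87.5 mm, and the tape roll and padlock have not moved.

```bash
python3 -c "from rig import robot;print(robot.finish_job())"
```

```text
the job is handed in; nothing more can be done
None
```

The job is handed in, with no verdict shown: both buttons were pressed together to their stop and held until the blank lay at the low end, then let go; both caps measured fully up again, and the nearby tape roll and padlock looked unmoved.

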